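Seat a marble tile in the polishing jig

ROBOT

A 6-joint arm with a two-finger parallel gripper is mounted at the origin on the work surface. World frame = base frame: x ahead of the robot, y to its left, z up, the work surface at z = 0. Lengths are in m, angles in rad, forces in N, time in s.
With the tool pointing down it reaches from about 0.35 to 1 m from the base axis. Payload 7.1 kg.
Tool frame: the origin (TCP) lies between the finger pads; the fingertips stand 22 mm ahead of it and the grasp point (between the pads) lies 3 mm ahead of it; x points along the fingers, y is the direction in which the jaws open and shut, and the axes are right-handed (so a half turn about x gives the same grasp; the last joint's range is limited). The gripper opens to 85 mm and grips with 20 to 120 N. Pads are 22 mm wide; open, the fingers measure 114 mm over their backs; the gripper's body (76 mm by 85 mm) begins 54 mm behind the grasp point. The pads swing forward as they close: fully open they stand 13 mm farther back than shut.
Start: joints at [-1.235, 0.423, 1.63, -0, 1.089, -0.019], TCP at [0.217, -0.586, 0.253] pointing down, gripper open.
Joint ranges: [-3, 3], [-0.9, 2.11], [0.09, 2.58], [-1.31, 4.45], [0.11, 2.69], [-2.54, 2.54]. Speed limits (rad/s): [2.39, 2.39, 3.01, 3.14, 3.14, 3.14].

INTERFACE

Orientations are given as a rotation vector (axis times angle).
In Python, from rig import manip gives the robot as it stands. The module is installed in compiled form; this text tells all that it offers. Calls block until the motion is done:
- manip.move_to(position, orientation): joint-space move of the TCP to a pose.
- manip.servo_line(position, orientation=None, rate=0.15): straight line of the TCP; orientation=None keeps the orientation; rate is the mean speed in m/s.
- manip.set_joints(angles): joint-space move.
- manip.command_gripper(opening, f_grip=None): finger opening in m; f_grip is the grip in N (None keeps the last); returns when the fingers have stopped.
- manip.hold(seconds).
- manip.solve_ik(position, orientation): joint angles nearest the present ones, or None.
- manip.camera(name): name is "scene" or "top" or "wrist"; returns a dict with "image" (480x640x3 uint8, red, green, blue), "fx", "fy", "cx", "cy" (pixels), "k1" (the pictures are not rectified: a ray, as slopes to the right and down, at radius r is drawn at 1 + k1 r^2 times it, then the intrinsics apply), "cam_to_world" (4x4, takes a point from camera to world coordinates); the wrist camera has in their place "mount" (4x4, takes a point from camera to tool coordinates, whose origin is the TCP and whose axes are the tool frame's). Camera axes: x right, y down, z forward; pixel columns grow to the right and rows downward; lengths in m; the calibration is good to about 2 mm. A picture is of the moment at which its call begins: read the wrist's pose just before it. There is no depth.
A pose or a line that the arm cannot do raises manip.IKError and nothing moves.
- manip.sign_off(): hands the job in, once; it reports no verdict.
Readings, each from a call of its own:
- manip.get_time(): time.
- manip.get_joint_positions(): joint angles.
- manip.get_joint_vel(): joint speeds.
- manip.get_tau(): joint torques, N m.
- manip.get_position(): TCP position.
- manip.get_ee_rot(): TCP orientation.
- manip.get_contact_force(): force on the tool from outside, world axes, zero at the start.
- manip.get_torque(): the same for the moment, N m.
- manip.get_width(): finger opening in m.
Only numpy, scipy, OpenCV 4.12 (cv2) and the standard library are available. Lean on these libraries where they do the work, as an engineer would, in place of code of your own. Each camera call takes 0.05 s, during which the arm holds its last target.

TASK

Fit the rectangular marble tile into the polishing jig: pick it up by its wooden batten, tilt it and hook one short edge under the steel lip, then lower the other edge until the tile lies flat on the jig's floor inside the low kerbs, and let go. Lower it under control - the stone is brittle, so do not let the raised edge drop.

Things in the scene. Friction and masses are not known exactly. Their poses are not given: they have to be found in the camera images.
- tile_grip (a point): Centre of the wooden batten on the rectangular marble tile (0.36 kg; 150 along x, 100 along y, 8 mm thick; same both ways round). The batten crosses the middle of its top: 22 mm thick along x (pinch this way), 70 long along y, 35 high. This point is 17.5 mm above the tile's top face, 25.5 above its underside; z out of the top. Not the 116 mm round marble disc with a like batten.
- jig: Fixed polishing jig, 194 (x) x 136 mm (y), plywood. Origin: centre of its underside, on the bench; z up. Its open recess has its floor 12 mm above the origin, x -85 to +85, y -58 to +58 mm. A wall with the steel lip closes the -x end (towards the robot); the other three sides have kerbs 8 mm high (tops 20 mm above the origin). The seated tile has 20 mm of play in x, 16 in y.
- jig_lip (a point): Middle of the steel lip's free edge, on its underside: jig x = -57 mm, 34 mm above the jig's origin, 22 above the recess floor. The lip, 4 mm thick, covers the recess from x = -85 to -57 mm over its whole width. Lip edge to far kerb is 142 mm, so the tile enters tilted 10 to 20 degrees about jig y, its -x edge low, moving to -x under the lip; then the +x edge is lowered. Axes as jig.
Not all that is in view belongs to the job. What is shaped like the part that bears tile_grip but blue is not meant. Of the things that look like the jig, the smaller one is meant.

How it is judged:
On the way:
1. the tile, still tilted by more than 4 degrees, has one short edge under the steel lip (the lip's edge lies over the tile's top face, at least 2 mm in from the short edge) (angle between tile_grip's own z axis and vertical between 0.07 and 0.7 rad and z of jig_lip in the frame of tile_grip between -0.0185 and 0.02 m and y of jig_lip in the frame of tile_grip between -0.04 and 0.04 m and (x of jig_lip in the frame of tile_grip between -0.073 and -0.035 m or x of jig_lip in the frame of tile_grip between 0.035 and 0.073 m)), for 0.1 s.
At the end, for the whole second after the job is handed in: The tile lies flat (within 3 degrees) on the recess floor (its height within 3.5 mm), inside the kerbs (centre within 14 mm of the jig's centre along x and along y), lengthwise along the jig, so that one short edge is under the steel lip; at rest (z of tile_grip in the frame of jig below 0.041 m and angle between tile_grip's own z axis and vertical below 0.05 rad and angle between the x axis of tile_grip and the x axis of jig, either way round below 0.3 rad and x of tile_grip in the frame of jig between -0.014 and 0.014 m and y of tile_grip in the frame of jig between -0.014 and 0.014 m and linear speed of tile below 0.02 m/s); the robot touches nothing.
It fails at once if the tile drops or slams down at the jig (turns faster than 5 rad/s, as when its raised edge is let fall from more than about 12 mm) (angular speed of tile above 5 rad/s and horizontal distance between tile_grip and jig below 0.1 m).
It also fails if it takes over 45 s, if anything falls off the work surface, if the arm or the gripper's body presses on something with over 40 N, if the wrist force passes 120 N, or if a joint passes its speed limit or range.

## Working session

There is one attempt and no reset: what is moved stays moved. The work goes in short steps, each a Python script; the robot and the scene stay as the last script left them, time stands still between calls to the robot, and variables do not carry over. Pictures are saved under pics/ and viewed, and the job is handed in when it is done.

```bash
mkdir -p pics; ls
python3 - <<'E'
from rig import manip
import cv2,pickle
d={}
for n in ["scene","top","wrist"]:
    p=manip.get_position();o=manip.get_ee_rot()
    c=manip.camera(n);c['p']=p;c['o']=o;d[n]=c
    cv2.imwrite(f"pics/{n}0.png",c["image"][:,:,::-1])
    print(n,{k:v for k,v in c.items() if k!="image"})
pickle.dump(d,open("c0.pkl","wb"));print(manip.get_time())
E
```

```text
pics
scene {'fx': 545.6724341565176, 'fy': 545.6724341565176, 'cx': 323.8769287371325, 'cy': 240.82335025461467, 'k1': -0.106323994396356, 'cam_to_world': array([[ 0.04323787,  0.70115403, -0.71169763,  1.20780797],
       [ 0.99901045, -0.02291237,  0.0381201 , -0.13035755],
       [ 0.01042139, -0.7126416 , -0.70145089,  0.77246542],
       [ 0.        ,  0.        ,  0.        ,  1.        ]]), 'p': array([ 0.21698236, -0.58555136,  0.2525335 ]), 'o': array([ 2.02860956,  0.36543354, -2.02913642])}
top {'fx': 461.6374724926309, 'fy': 461.6374724926309, 'cx': 322.9048440355637, 'cy': 229.8923825294123, 'k1': -0.08401240717932582, 'cam_to_world': array([[ 0.02768536, -0.9964487 ,  0.07952045,  0.41214829],
       [-0.99955679, -0.02846678, -0.00870967, -0.07042935],
       [ 0.01094243, -0.07924408, -0.99679518,  1.11965184],
       [ 0.        ,  0.        ,  0.        ,  1.        ]]), 'p': array([ 0.2169828 , -0.58557049,  0.2525542 ]), 'o': array([ 2.02864538,  0.36532705, -2.02911443])}
wrist {'fx': 344.92287687339325, 'fy': 344.92287687339325, 'cx': 326.859653294503, 'cy': 238.84704595733362, 'k1': -0.03919301832543156, 'mount': array([[ 1.08173226e-03, -2.88030259e-01,  9.57620697e-01,
        -1.20933938e-01],
       [ 9.99999301e-01, -1.45751322e-04, -1.17344194e-03,
         5.67633907e-04],
       [ 4.77561269e-04,  9.57621297e-01,  2.88029900e-01,
        -7.31121586e-02],
       [ 0.00000000e+00,  0.00000000e+00,  0.00000000e+00,
         1.00000000e+00]]), 'p': array([ 0.2170001 , -0.58560738,  0.25260367]), 'o': array([ 2.02860663,  0.36522277, -2.02908055])}
0.15
```

View pics/scene0.png

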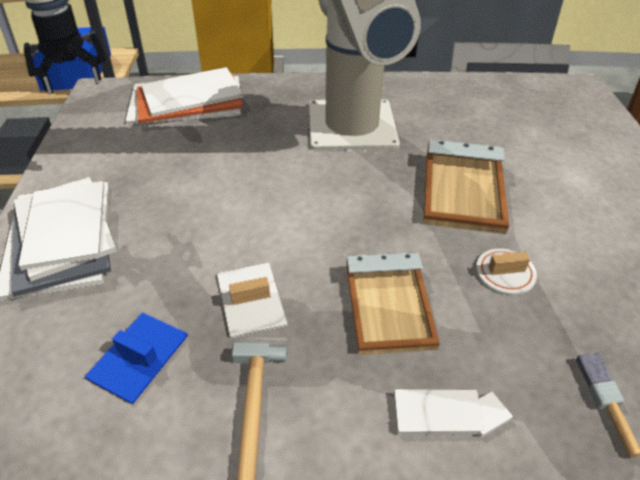

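View pics/top0.png

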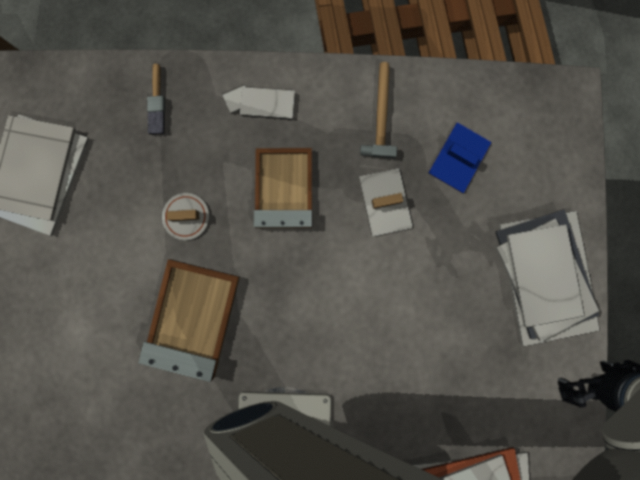

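View pics/wrist0.png

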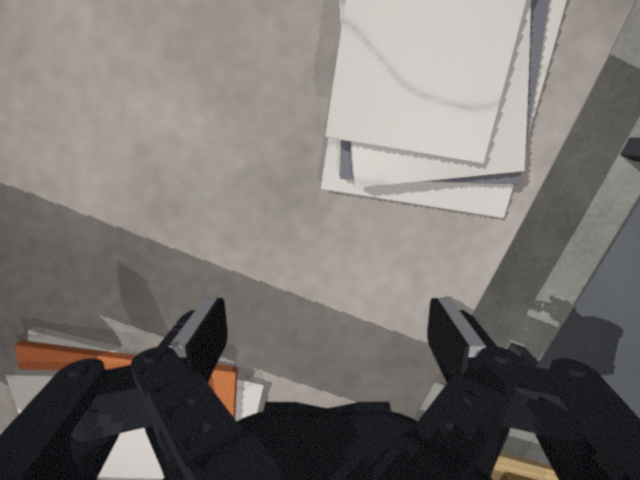

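The scene view shows the white tile with its batten at about (250,290), the blue decoy at (135,355), the disc at (507,270) and two jigs, at (390,302) and (466,187). In the top view the jigs are at (284,188) and (190,320). The first is smaller, so it is the right one. Next I'll take enlarged crops.

Run:
```python
import pickle,cv2
d=pickle.load(open("c0.pkl","rb"))
def crop(n,u0,v0,w,h,f,out):
    im=d[n]["image"][v0:v0+h,u0:u0+w,::-1]
    cv2.imwrite(out,cv2.resize(im,None,fx=f,fy=f,interpolation=cv2.INTER_CUBIC))
crop("top",240,130,100,110,5,"pics/tj.png")
crop("top",350,160,70,80,7,"pics/tt.png")
crop("scene",335,240,115,120,5,"pics/sj.png")
crop("scene",205,255,95,90,6,"pics/st.png")
```

```text
(no output)
```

View pics/tj.png

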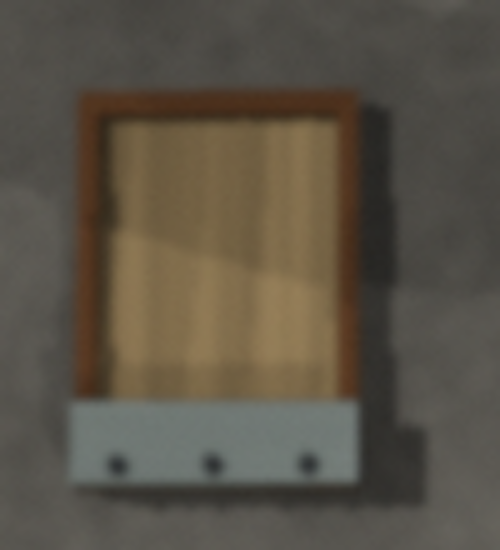

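View pics/tt.png

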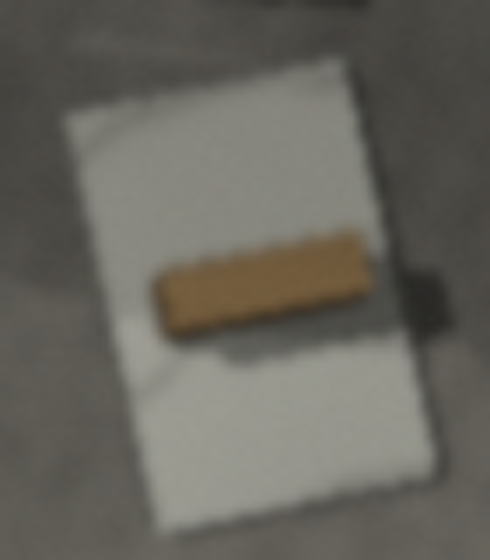

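View pics/sj.png

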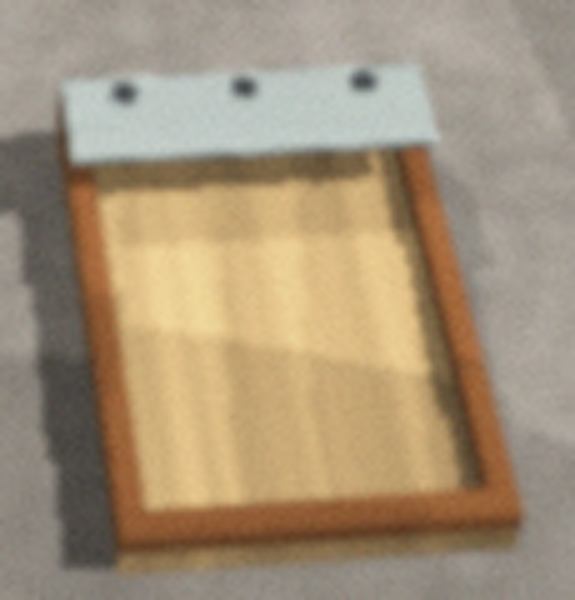

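View pics/st.png

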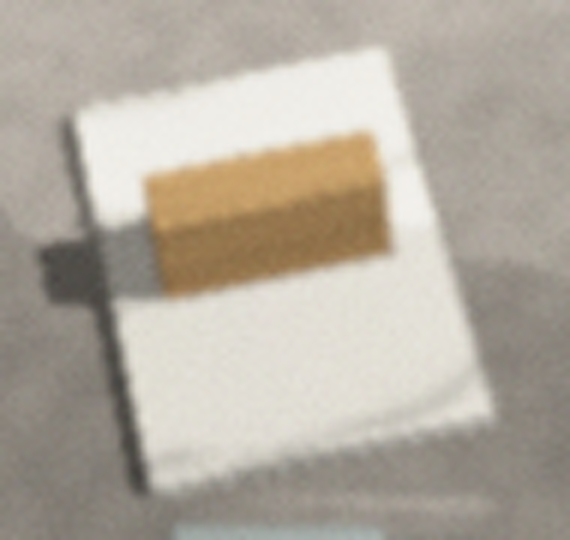

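```bash
cat > h.py <<'E'
import numpy as np,cv2,pickle
from scipy.spatial.transform import Rotation as R
from scipy.optimize import least_squares
def K(c): return np.array([[c['fx'],0,c['cx']],[0,c['fy'],c['cy']],[0,0,1.]])
def T(c):
    if 'cam_to_world' in c: return c['cam_to_world']
    M=np.eye(4);M[:3,:3]=R.from_rotvec(c['o']).as_matrix();M[:3,3]=c['p'];return M@c['mount']
def ray(c,uv):
    # model: distorted = x(1+k1 r^2), r undistorted
    q=cv2.undistortPoints(np.array([[uv]],float),K(c),np.array([c['k1'],0,0,0,0.]))[0,0]
    M=T(c);d=M[:3,:3]@np.array([q[0],q[1],1]);return M[:3,3],d/np.linalg.norm(d)
def tri(obs):
    A=np.zeros((3,3));b=np.zeros(3);rs=[ray(c,uv) for c,uv in obs]
    for o,d in rs:
        P=np.eye(3)-np.outer(d,d);A+=P;b+=P@o
    x=np.linalg.solve(A,b)
    return x,max(np.linalg.norm((np.eye(3)-np.outer(d,d))@(x-o)) for o,d in rs)
def proj(c,X):
    M=np.linalg.inv(T(c));X=np.atleast_2d(X)
    return cv2.projectPoints(X,cv2.Rodrigues(M[:3,:3])[0],M[:3,3],K(c),np.array([c['k1'],0,0,0,0.]))[0][:,0]
def onz(c,uv,z):
    o,d=ray(c,uv);return o+d*(z-o[2])/d[2]
E
python3 - <<'E'
from h import *
d=pickle.load(open("c0.pkl","rb"));t=d['top'];s=d['scene']
f=lambda p,k,u,v:((p[0]+.5)/k-.5+u,(p[1]+.5)/k-.5+v)
def go(name,tp,sp,a,b):
    for x,y in zip(tp,sp):
        X,e=tri([(t,f(x,*a)),(s,f(y,*b))]);print(name,X.round(4),round(e,4))
go("tile A far+y,B,C,D",[(68,115),(342,62),(437,480),(160,533)],[(495,415),(150,492),(78,113),(385,48)],(7,350,160),(6,205,255))
go("bat",[(158,272),(358,234),(371,293),(177,338)],[(385,190),(158,232),(148,180),(373,133)],(7,350,160),(6,205,255))
go("lipedge +y,-y,back+y,-y",[(71,400),(359,401),(69,484),(359,483)],[(440,138),(72,160),(420,67),(63,82)],(5,240,130),(5,335,240))
go("kerb far +y,-y",[(81,93),(358,93)],[(520,516),(122,545)],(5,240,130),(5,335,240))
E
```

```text
tile A far+y,B,C,D [ 0.6353 -0.1633  0.009 ] 0.002
tile A far+y,B,C,D [ 0.6577 -0.2605  0.0066] 0.0011
tile A far+y,B,C,D [ 0.5114 -0.295   0.0064] 0.0017
tile A far+y,B,C,D [ 0.49   -0.1985  0.0102] 0.0015
bat [ 0.5761 -0.1934  0.0407] 0.0007
bat [ 0.591  -0.2599  0.0418] 0.0017
bat [ 0.571  -0.2644  0.0419] 0.0018
bat [ 0.5538 -0.1989  0.0411] 0.002
lipedge +y,-y,back+y,-y [0.5415 0.0854 0.0422] 0.0015
lipedge +y,-y,back+y,-y [ 0.5451 -0.05    0.0396] 0.0015
lipedge +y,-y,back+y,-y [0.5021 0.0851 0.039 ] 0.0014
lipedge +y,-y,back+y,-y [ 0.5064 -0.0508  0.0402] 0.0019
kerb far +y,-y [0.6941 0.0896 0.0218] 0.0013
kerb far +y,-y [ 0.6984 -0.0443  0.0197] 0.0017
```

```bash
cat >> h.py <<'E'
def ori(yaw,tilt=0,flip=1):
    # tile frame: yaw about z, then tilt (-x edge low) ; tool x = -tile z, tool y = flip*tile x
    Rt=R.from_euler('z',yaw).as_matrix()@R.from_euler('y',-tilt).as_matrix()
    x=-Rt[:,2];y=flip*Rt[:,0];z=np.cross(x,y)
    return R.from_matrix(np.c_[x,y,z]).as_rotvec()
def snap(manip,name,pic):
    p=manip.get_position();o=manip.get_ee_rot();c=manip.camera(name);c['p']=p;c['o']=o
    cv2.imwrite(f"pics/{pic}.png",c["image"][:,:,::-1]);pickle.dump(c,open(pic+".pkl","wb"));return c
E
python3 - <<'E'
from h import *
from rig import manip
print(R.from_rotvec(manip.get_ee_rot()).as_matrix().round(2))
ty=np.radians(13.3);jy=.028
for fl in (1,-1):
    for nm,p,o in [("tile",[.573,-.229,.2],ori(ty,0,fl)),("jig",[.60,.02,.2],ori(jy,0,fl)),("tilt",[.62,.02,.06],ori(jy,.23,fl)),("tileview",[.573,-.15,.2],ori(ty,0,fl))]:
        q=manip.solve_ik(np.array(p),o);print(fl,nm,None if q is None else np.round(q,2))
E
```

```text
[[-0.    0.35 -0.94]
 [ 0.   -0.94 -0.35]
 [-1.   -0.   -0.  ]]
1 tile [-0.4   0.47  1.69  0.    0.98 -0.63]
1 jig [ 0.01  0.45  1.73 -0.    0.96 -0.01]
1 tilt [ 0.01  0.63  1.88  0.01  0.41 -0.03]
1 tileview [-0.28  0.44  1.74  0.    0.96 -0.51]
-1 tile [-0.4   0.47  1.69 -0.    0.98  2.51]
-1 jig None
-1 tilt None
-1 tileview None
```

Run:
```python
from h import *
from rig import manip
manip.move_to(np.array([.60,.04,.27]),ori(.028)); snap(manip,"wrist","wj1")
manip.move_to(np.array([.573,-.229,.24]),ori(np.radians(13.3)));snap(manip,"wrist","wt1")
print(manip.get_time(),manip.get_position())
```

```text
3.9083 [ 0.57340428 -0.22800733  0.24018195]
```

View pics/wj1.png

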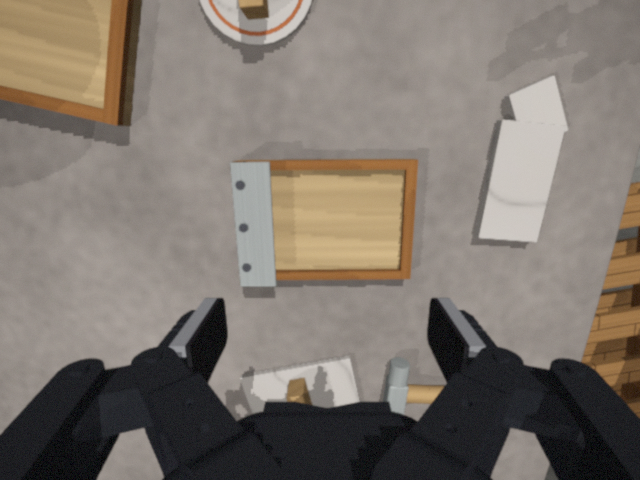

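View pics/wt1.png

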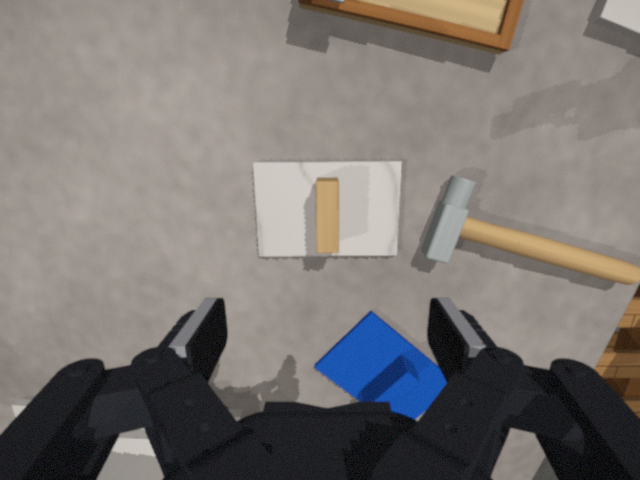

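wj1 shows the jig with lip plate corners at (232,162), (271,161), (276,286) and (241,287), and far kerb corners at (417,160) and (410,279). wt1 shows the tile corners at (402,161), (397,256), (259,257) and (254,162), and the batten top at x 316–339, y 179–252. I'll fit both objects over all three views.

Run:
```python
from h import *
d=pickle.load(open("c0.pkl","rb"));t=d['top'];s=d['scene']
wj=pickle.load(open("wj1.pkl","rb"));wt=pickle.load(open("wt1.pkl","rb"))
f=lambda p,k,u,v:[((p_[0]+.5)/k-.5+u,(p_[1]+.5)/k-.5+v) for p_ in p]
def fit(name,mod,obs,x0):
    for sel in ([0,1,2],[2],[0,1]):
        def F(x,full=False):
            X=np.c_[R.from_euler('z',x[2]).apply(mod)+[x[0],x[1],x[3]]]
            r=[proj(obs[i][0],X)-np.array(obs[i][1]) for i in sel]
            return r if full else np.concatenate([a.ravel() for a in r])
        r=least_squares(F,x0,loss='soft_l1');print(name,sel,r.x.round(4),[np.sqrt((a**2).mean()).round(2) for a in F(r.x,True)])
H=.0
tm=np.array([[.075,.05,.008],[.075,-.05,.008],[-.075,-.05,.008],[-.075,.05,.008],[.011,.035,.043],[.011,-.035,.043],[-.011,-.035,.043],[-.011,.035,.043]])
fit("tile",tm,[(t,f([(68,115),(342,62),(437,480),(160,533),(158,272),(358,234),(371,293),(177,338)],7,350,160)),
 (s,f([(495,415),(150,492),(78,113),(385,48),(385,190),(158,232),(148,180),(373,133)],6,205,255)),
 (wt,[(402,161),(397,256),(259,257),(254,162),(338,179),(339,252),(317,252),(316,180)])],[.573,-.229,.23,0])
jm=np.array([[-.057,.068,.038],[-.057,-.068,.038],[-.097,.068,.038],[-.097,-.068,.038],[.097,.068,.02],[.097,-.068,.02]])
fit("jig",jm,[(t,f([(71,400),(359,401),(69,484),(359,483),(81,93),(358,93)],5,240,130)),
 (s,f([(440,138),(72,160),(420,67),(63,82),(520,516),(122,545)],5,335,240)),
 (wj,[(271,161),(276,286),(232,162),(241,287),(417,160),(410,279)])],[.6,.02,.028,0])
```

```text
tile [0, 1, 2] [ 5.740e-01 -2.294e-01  2.368e-01 -2.000e-04] [np.float64(0.59), np.float64(0.87), np.float64(0.86)]
tile [2] [ 0.5743 -0.2298  0.2373 -0.0011] [np.float64(0.81)]
tile [0, 1] [ 0.5732 -0.2288  0.2342 -0.001 ] [np.float64(0.68), np.float64(0.66)]
jig [0, 1, 2] [0.6005 0.0197 0.0298 0.001 ] [np.float64(0.51), np.float64(0.88), np.float64(0.95)]
jig [2] [ 0.6007  0.0188  0.0293 -0.0021] [np.float64(0.7)]
jig [0, 1] [0.6002 0.0202 0.0303 0.0015] [np.float64(0.65), np.float64(0.66)]
```

Run:
```python
from h import *
from rig import manip
o=ori(.2365)
manip.command_gripper(.06,60)
manip.move_to(np.array([.574,-.2295,.10]),o)
manip.servo_line(np.array([.574,-.2295,.0365]),o,rate=.06)
print(manip.get_position(),manip.get_contact_force())
print(manip.command_gripper(0.0,60),manip.get_width(),manip.get_contact_force(),manip.get_position())
manip.servo_line(np.array([.574,-.2295,.14]),o,rate=.08)
manip.hold(.2)
print(manip.get_position(),manip.get_contact_force(),manip.get_torque(),manip.get_width(),manip.get_time())
snap(manip,"wrist","w2");snap(manip,"scene","s2")
```

```text
[ 0.57430682 -0.22961351  0.03689617] [-0.19888019  0.73527359  0.04662052]
False 0.020829303733078657 [-0.01670353  0.08268741  4.1497425 ] [ 0.57428567 -0.22966094  0.0369871 ]
[ 0.57379739 -0.2294008   0.13953258] [-0.47156028 -0.47275311 -3.12609944] [ 0.00779409 -0.01766584 -0.01158123] 0.02126649313190712 8.1833
```

View pics/w2.png

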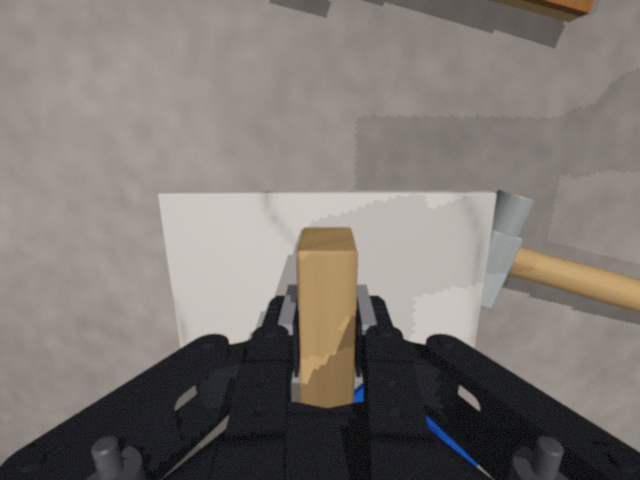

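View pics/s2.png

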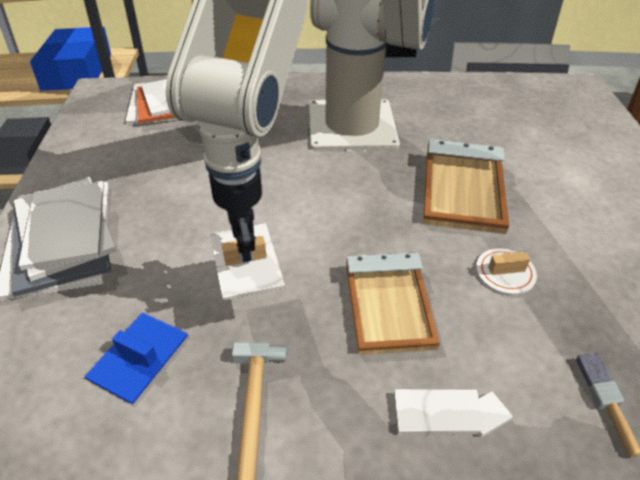

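The wrist view shows the tile held squarely: its top-edge corners are at (160,194) and (495,192), and the batten is between the pads. I'll check the in-hand pose and move to the tilted pre-insert pose.

```bash
cat >> h.py <<'E'
J=np.array([.6004,.0195,0.0]);JY=.0297;OFF=.0108
def tcp_for(gx,gy,gz,tilt):
    """tile_grip position in jig frame -> TCP pose"""
    Rz=R.from_euler('z',JY);g=Rz.apply([gx,gy,gz])+J
    n=(Rz*R.from_euler('y',-tilt)).apply([0,0,1.])
    return g+n*OFF,ori(JY,tilt)
def by_corner(cx,ch,tilt,cy=0.):
    """low bottom corner at jig x=cx, height ch above floor"""
    v=R.from_euler('y',-tilt).apply([-.075,0,-.0255])
    return tcp_for(cx-v[0],cy,.012+ch-v[2],tilt)
E
python3 - <<'E'
from h import *
from rig import manip
c=pickle.load(open("w2.pkl","rb"))
Rt=R.from_rotvec(c['o']).as_matrix();x=Rt[:,0];y=Rt[:,1];z=Rt[:,2]
# tile frame: X=y, Z=-x, Y=-z
for off in (.0105,.0108,.013):
  g=c['p']+x*off
  P=[g+a*y-b*z-zz*x for a,b,zz in [(-.075,.05,-.0175),(.075,.05,-.0175),(-.011,.035,.0175),(.011,.035,.0175)]]
  print(off,proj(c,P).round(1).tolist())
th=.23
p,o=by_corner(-.045,.045,th); manip.move_to(p,o)
p,o=by_corner(-.045,.0045,th); print(p,manip.solve_ik(p,o))
for cx in(-.045,-.074):print(by_corner(cx,.0045,th)[0])
manip.hold(.2);print(manip.get_position(),manip.get_contact_force(),manip.get_torque(),manip.get_time())
snap(manip,"wrist","w3");snap(manip,"scene","s3")
E
```

```text
0.0105 [[155.8, 191.0], [498.9, 190.9], [295.8, 248.8], [359.0, 248.8]]
0.0108 [[156.1, 190.9], [498.5, 190.8], [295.9, 248.6], [359.0, 248.5]]
0.013 [[158.5, 190.1], [496.2, 190.0], [296.4, 246.6], [358.4, 246.6]]
[0.62014069 0.02008647 0.0689424 ] [ 0.01131341  0.61299631  1.87625792  0.01022466  0.4223955  -0.02722857]
[0.62014069 0.02008647 0.0689424 ]
[0.59115348 0.0192253  0.0689424 ]
[0.62050299 0.01873586 0.10963049] [-0.27395771  0.52988434 -2.95384904] [ 0.01772844  0.28271002 -0.0073851 ] 9.4833
```

View pics/w3.png

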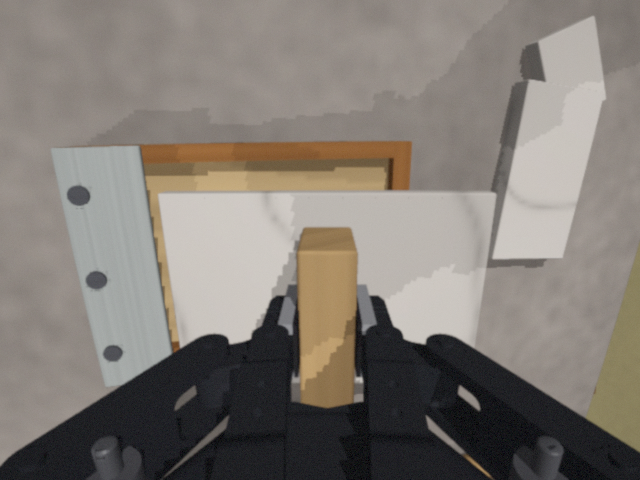

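View pics/s3.png

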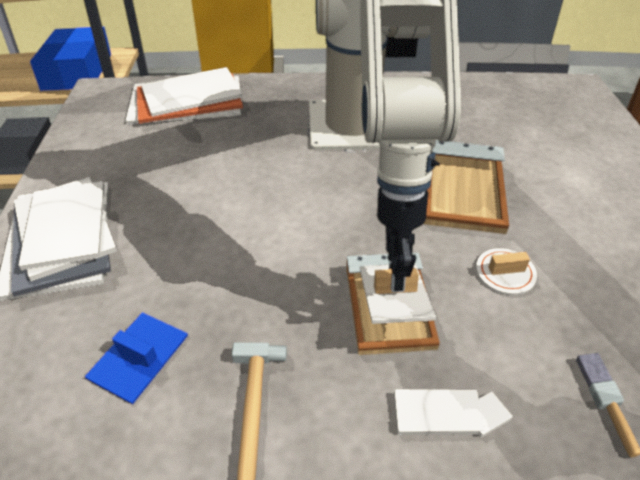

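Scene and wrist views show the tile tilted above the recess. Its left (-x) edge is just beyond the lip edge and it is square to the jig. Descending and hooking now.

Run:
```python
from h import *
from rig import manip
th=.23
def rep(n): print(n,manip.get_position().round(4),manip.get_contact_force().round(2),manip.get_torque().round(2),round(manip.get_time(),2))
p,o=by_corner(-.045,.0045,th); manip.servo_line(p,o,rate=.05);manip.hold(.1);rep("down")
for cx in (-.052,-.060,-.067,-.073):
    p,o=by_corner(cx,.0045,th); manip.servo_line(p,o,rate=.04);rep(cx)
    f=manip.get_contact_force()
    if abs(f[0])>8 or abs(f[2]+3)>8: print("contact");break
manip.hold(.3);rep("hooked")
snap(manip,"wrist","w4");snap(manip,"scene","s4")
c=pickle.load(open("s4.pkl","rb"));cv2.imwrite("pics/s4c.png",cv2.resize(c['image'][220:370,330:460,::-1],None,fx=4,fy=4,interpolation=cv2.INTER_CUBIC))
```

```text
down [0.6205 0.0201 0.0693] [-0.29 -0.01 -2.51] [-0.05  0.22  0.02] 10.64
-0.052 [0.6127 0.0199 0.069 ] [-0.17  0.1  -3.21] [-0.03  0.21 -0.04] 10.97
-0.06 [0.6048 0.0196 0.0689] [-0.02  0.39 -3.16] [-0.03  0.17  0.01] 11.32
-0.067 [0.5978 0.0194 0.0689] [ 1.44 -0.29 -2.69] [ 0.03  0.26 -0.03] 11.64
-0.073 [0.5918 0.0192 0.0689] [-0.75  0.82 -2.2 ] [ 0.03  0.19 -0.04] 11.94
hooked [0.5923 0.0193 0.069 ] [ 0.33  0.15 -2.71] [0.02 0.21 0.02] 12.24
```

View pics/w4.png

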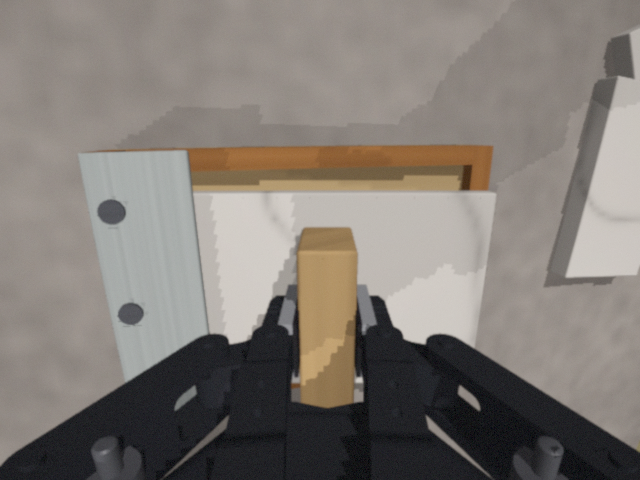

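View pics/s4c.png

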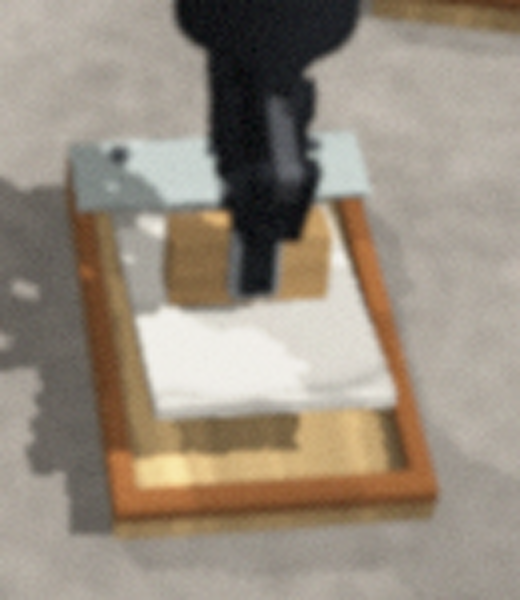

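The tile's left edge is under the lip (lip edge at x≈190–205 in w4) with no contact force. Now I'll lower the other edge slowly.

Run:
```python
from h import *
from rig import manip
def rep(n): print(n,manip.get_position().round(4),manip.get_contact_force().round(2),manip.get_torque().round(2),round(manip.get_time(),2))
for th,ch in ((.17,.004),(.11,.0035),(.05,.003),(0,.0025)):
    p,o=by_corner(-.0735,ch,th); manip.servo_line(p,o,rate=.012);rep(th)
    if np.abs(manip.get_contact_force()+[0,0,2.8]).max()>12: print("contact");break
else:
    manip.hold(.2); f0=manip.get_contact_force()[2]
    for ch in (.0015,.0005,-.0003,-.001,-.0018,-.0026):
        p,o=by_corner(-.0735,ch,0.); manip.servo_line(p,o,rate=.01);manip.hold(.1);rep(ch)
        if manip.get_contact_force()[2]-f0>3: print("floor");break
snap(manip,"wrist","w5");c=snap(manip,"scene","s5")
cv2.imwrite("pics/s5c.png",cv2.resize(c['image'][220:370,330:460,::-1],None,fx=4,fy=4,interpolation=cv2.INTER_CUBIC))
```

```text
0.17 [0.5946 0.0193 0.0643] [ 0.38  0.2  -2.73] [-0.02  0.2  -0.04] 12.92
0.11 [0.5974 0.0194 0.0597] [-0.5  -0.06 -2.46] [-0.04  0.11 -0.02] 13.52
0.05 [0.5999 0.0195 0.0549] [ 0.27 -0.67 -3.37] [-0.01  0.03  0.03] 14.12
0 [0.6019 0.0195 0.0507] [-0.44  0.13 -2.95] [-0.02  0.02  0.  ] 14.65
0.0015 [0.6019 0.0195 0.0498] [-0.58  0.87 -1.99] [-0.02  0.    0.02] 15.2
0.0005 [0.6021 0.0195 0.049 ] [-0.21  0.28 -0.19] [-0.02  0.04 -0.  ] 15.55
floor
```

View pics/s5c.png

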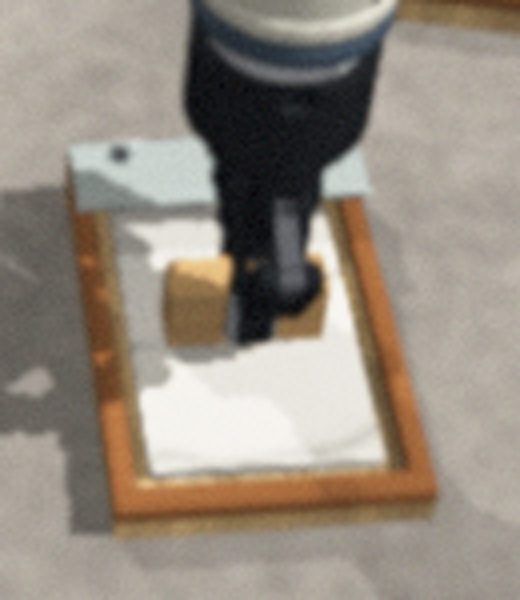

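View pics/w5.png

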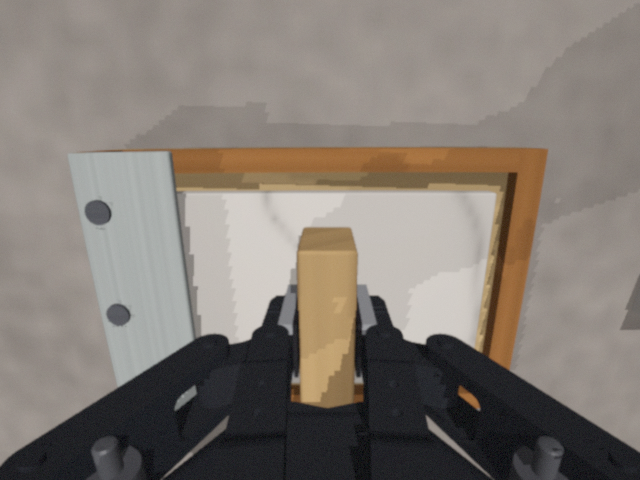

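The tile lies inside the kerbs on the floor: the contact force has taken up its weight, and the gap at the far kerb is small and even. I'll release with a limited opening and lift clear.

Run:
```python
from h import *
from rig import manip
manip.command_gripper(.030,20);manip.command_gripper(.044)
p=manip.get_position();print(manip.get_width(),manip.get_contact_force().round(2))
p[2]+=.09;manip.servo_line(p,None,rate=.06)
p=p+[-.0,.0,.11];manip.move_to(p,ori(JY))
snap(manip,"wrist","w6");manip.move_to(p+[-.1,-.3,0.02],ori(JY));c=snap(manip,"scene","s6");snap(manip,"top","t6")
cv2.imwrite("pics/s6c.png",cv2.resize(c['image'][220:370,330:460,::-1],None,fx=4,fy=4,interpolation=cv2.INTER_CUBIC));print(manip.get_time())
```

```text
0.04400188169247921 [ 0.04 -0.64 -0.09]
19.725
```

View pics/s6c.png

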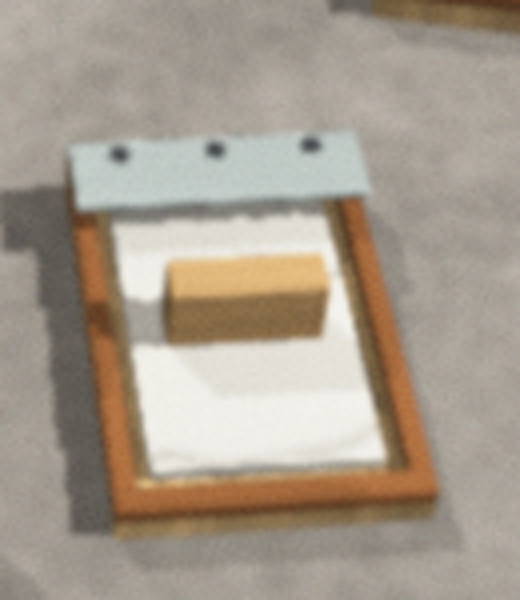

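View pics/w6.png

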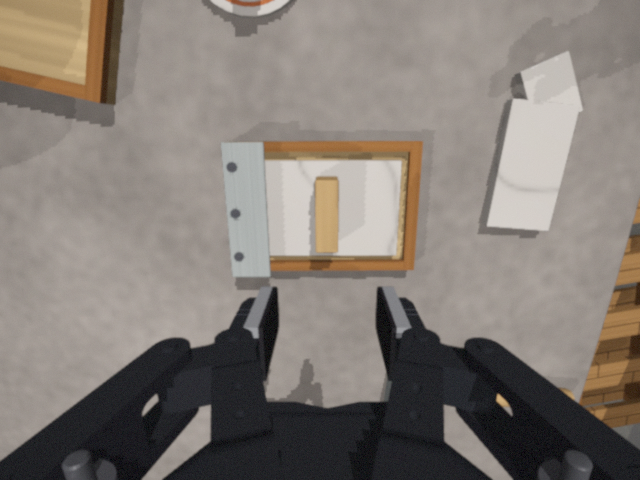

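The tile lies flat under the lip, inside the kerbs, and the gripper is clear. A quick numeric check from w6 (batten top at x 316–338, y 178–252), then I'll hand in.

Run:
```python
from h import *
from rig import manip
c=pickle.load(open("w6.pkl","rb"))
P=[onz(c,u,.055) for u in [(316,178),(338,178),(338,252),(316,252)]]
print(R.from_euler('z',-JY).apply(np.mean(P,0)-J))
P=[onz(c,u,.020) for u in [(401,159),(397,257)]]
print(R.from_euler('z',-JY).apply(np.array(P)-J), manip.get_contact_force())
manip.sign_off()
```

```text
[0.00198875 0.00036407 0.055     ]
[[ 0.0758051   0.0506534   0.02      ]
 [ 0.07766851 -0.05288587  0.02      ]] [-0.14107716  0.04431358  0.0845192 ]
the job is handed in; nothing more can be done
```

The marble tile is seated in the smaller jig, and I handed the job in at about 20 s of robot time; no verdict is reported.

I gripped the tile by its batten and tilted it about 13°. I lowered it into the recess and slid its -x edge about 16 mm under the lip without any contact force showing. I then lowered the other edge at about 12 mm/s until the floor took its weight, opened the jaws to 44 mm and lifted clear.

- **Position:** In the last wrist picture, using the text's heights, the batten is at about x = +2 mm, y = 0 mm from the jig's centre. The far edge is at +76 to +78 mm, which matches a tile lying flat and square.
- **Lying flat:** The pictures show the tile flat, with one short edge under the lip and all edges inside the kerbs. I judged flatness by eye and from the floor contact, and did not measure its height or tilt after release.
- **Robot clear:** The tool force read about zero before handing in, and the gripper was well away.
- **Small disagreements:** The three camera views agreed within about 1.5 mm horizontally and 4 mm in the jig's height. The in-hand wrist picture differed from the model by 3–4 pixels at the tile's corners (about 2 mm), within the calibration. Nothing else disagreed.

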